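# Set and lock the air regulator of the mask test stand

## Robot

A 6-joint arm with a two-finger parallel gripper is mounted at the origin on a cart in front of the work surface, level with it; the furniture and walls round the work are solid. World frame = base frame: x ahead of the robot, y to its left, z up, the work surface at z = 0. Lengths are in m, angles in rad, forces in N, time in s.
With the tool pointing down it reaches from about 0.275 to 0.775 m from the base axis. Payload 14.6 kg.
Tool frame: the origin (TCP) lies midway between the tips of the shut fingers; the grasp point (between the pads) lies 19 mm behind it (bot.pinch_z is the distance from the TCP to the grasp point, in m); z points along the fingers, y is the line along which they close (so a half turn about z gives the same grasp; the last joint's range is limited). The gripper opens to 85 mm and grips with 20 to 120 N. Pads are 22 mm wide; open, the fingers measure 114 mm over their backs; the gripper's body (76 mm by 85 mm) begins 54 mm behind the grasp point. The pads swing forward as they close: fully open they stand 13 mm farther back than shut.
Start: joints at [1.15, 0.263, -0.048, 1.259, 0, 1.415], TCP at [0.138, 0.507, 0.231] pointing down, gripper open.
Joint ranges: [-2.65, 2.65], [-0.89, 1.7], [-1.18, 1.37], [-2.13, 2.11], [-1.35, 1.29], [-3.14, 3.14]. Speed limits (rad/s): [1.89, 1.89, 2.57, 2.79, 3.14, 3.14].

## Interface

Orientations are given as a unit quaternion [x, y, z, w].
In Python, from plant import telemetry, optics, ticket, bot gives the robot as it stands. The module is installed in compiled form; this text tells all that it offers.
- The arm moves only by the tool servo_tool, never from a script. Its argument "commands" is one flat list of numbers, 6 for each row, row after row: the shift along the world's x, y, z each as a share of 200 mm, from -1 to 1, then the turn, a rotation vector about the world's x, y, z each as a share of 45 degrees, from -1 to 1. A call has 1 to 8 rows; each row is the pose to reach, as a shift and turn from the pose commanded when the call began; what a row does not reach only later rows make up. A row lasts 1/8 s, in which the tool goes at most 62.5 mm and 10.7 degrees, less where a joint would pass 70% of its speed; a pose out of reach is approached as far as the arm can. A call with a number of a shift or a turn outside -1 to 1 is refused whole. A call with a gripper value outside its range is refused whole. "claw" is the opening, from -1 (shut) to 1 (fully open), set as the call begins (left out, the last holds). The fingers move at their own pace and stop on an object; "squeeze" is the grip in N (left out, the last holds). Time passes only in rows, so rows that repeat a pose let the fingers close. It gives the time, the measured TCP pose, the force, the opening and the grip force at its end, in the units of the state.
- telemetry.get_obs(): the state, without advancing time (a new reading comes with each control period).
- optics.get_image(name): name is "scene" or "top"; returns the picture (420x560x3 uint8, red, green, blue); there is no depth.
- optics.camera_info(name): a dict with "camera_matrix" (3x3 intrinsics, pixels), "dist" ([k1, k2, p1, p2, k3] as OpenCV has them; the pictures are not rectified), "T" (4x4, takes a point from camera to world coordinates). Camera axes: x right, y down, z forward; pixel columns grow to the right and rows downward; lengths in m; the calibration is good to about 2 mm. A picture is of the moment at which its call begins. camera_info takes no time and is no camera call.
- ticket.sign_off(): hands the job in; it is judged then, once.
The state is a dict: "t": time; "q": joint angles; "qd": joint speeds; "tau": joint torques, N m; "position": TCP position; "tcp_rot": TCP orientation; "wrist_force": force on the tool from outside, world axes, zero at the start; "ft_torque": the same for the moment, N m; "grip_width": finger opening in m; "grasp_force": force on a finger pad.
Only numpy, scipy, OpenCV 4.12 (cv2) and the standard library are available. Lean on these libraries where they do the work, as an engineer would, in place of code of your own. Each camera call takes 0.05 s, during which the arm holds its last target. There are 200 camera calls.

## Task

Set the air regulator on the mask test stand: with the red knob pushed in, turn it clockwise until its white pointer stands in the yellow band, then pull it straight out as far as it goes so that it locks there, and let go of it. The locking notch lies somewhere within the yellow band and has to be felt for: if the knob does not come out with a light pull, turn it a little and try again. Leave the gauge, the demand valve, the brass adapter and the tin where they are.

Things in the scene. Friction and masses are not known exactly. Their poses are not given: they have to be found in the camera images.
- knob_grip (a point): Centre of the red knob's round ribbed grip (39 mm diameter, 36 mm long), on its axis, 31 mm out from the stand's aluminium face (knob in), 14 mm inside the free end. z axis: the knob's axis, out of the face, up and towards the robot, 31.5 degrees off vertical; x axis: up the slope of the face. Moves out with the knob, does not turn. A gauge 28 mm high starts 70 mm from the axis at +y.
- pointer_tip (a point): Tip of the white pointer line on the black skirt disc under the red grip, 31 mm from the knob's axis. The skirt (62 mm diameter, 4 to 9 mm out from the face, knob in) turns with the knob; fingers must stay above it. x axis: from the knob's axis through the pointer; z axis: out of the face. A second white line in the same direction lies on the knob's silver cap.
- yellow_band (a point): Middle of the yellow band on the fixed black ring round the knob (34 to 47 mm from the axis, 4 mm high). x axis: from the knob's axis through the band's middle; z axis: out of the face. The band reaches 0.34 rad to either side. The unseen locking notch lies up to 0.28 rad to either side of the middle, differently each time; the knob must be within about 0.03 rad of it to come out.
- knob_turn (a joint): Angle of the knob in rad, growing clockwise as one looks at the knob from outside; 0: pointer points up the slope of the face (x axis of knob_grip). Stops at -2.2 and 2.0. Turns against 0.06 N m and stays where left. Starts 1.1 to 2.8 rad anticlockwise of the band's middle, so it may need more than one grasp.
- knob_pull (a joint): How far the knob is pulled out, m: 0 in, 0.010 fully out. Slides with 5 N of friction, stays where left. Off a notch it stops at 0.0015 and gives only 1 mm more per 20 N; in a notch it comes out to 0.010 and can no longer turn. Two false notches lie 0.8 rad to either side of the right one: if caught there, push in again and turn on.
- stand: Grey test stand, screwed to the table: base plate 150x200 mm, housing with a tilted aluminium face carrying knob and gauge. Origin on the table below the point where the knob's axis meets the face, which is 105 mm above the table; +x away from the robot at yaw 0. Does not move.
- demand_valve_1: Black lung demand valve with a red button, 103x120x43 mm, loose on the table beside the stand; origin at the centre of its underside. To be left alone.
- adapter_brass: Brass adapter, 22x25x42 mm, standing loose on the table near the stand; origin at the centre of its underside. To be left alone.
- o_ring_tin: Round white tin, 57 mm in diameter, 26 mm high, loose on the table near the stand; origin at the centre of its underside. To be left alone.

How it is judged:
On the way, in this order (a step that is already met when the one before it is completed fails the run):
1. the pointer stands in the yellow band with the knob still pushed in (y of pointer_tip in the frame of yellow_band between -0.0105 and 0.0105 m and x of pointer_tip in the frame of yellow_band above -0.03 m and value of joint knob_pull below 0.003 m), for 0.1 s.
2. the knob is pulled out in the band (y of pointer_tip in the frame of yellow_band between -0.0105 and 0.0105 m and x of pointer_tip in the frame of yellow_band above -0.03 m and value of joint knob_pull above 0.008 m), for 0.2 s.
At the end, for the whole second after the job is handed in: The pointer stands in the yellow band (tip within 10.5 mm sideways of its middle), and the knob stays pulled out by more than 8 of its 10 mm, released (all of step 2); the robot touches nothing.
It fails at once if a bystander (demand valve, brass adapter, tin) is moved by more than 15 mm or the adapter is tipped over (distance of any of demand_valve_1, adapter_brass, o_ring_tin from where it was at the start of the episode above 0.015 m or angle between adapter_brass's own z axis and vertical above 0.5 rad).
It fails at once if the ring with the yellow band is turned (distance of yellow_band from where it was at the start of the episode above 0.005 m).
It also fails if it takes over 72 s, if anything falls off the work surface, if the arm or the gripper's body presses on something with over 40 N, if the wrist force passes 120 N, or if a joint passes its speed limit or range.

## Working session

There is one attempt and no reset: what is moved stays moved. The work goes in short steps, Python scripts to look and compute and a tool call to move; the robot and the scene stay as the last step left them, time stands still between calls to the robot, and variables do not carry over. Pictures are saved under pics/ and viewed, at most 10 in all, crops included, and the job is handed in when it is done.

Besides the shell and the picture viewer there is one more tool, called in YAML: its name, and indented under it one key for each argument. servo_tool: Moves the arm, as the interface text tells. Shift numbers are shares of 200 mm and turn numbers shares of 45 degrees, none past 1 either way. Its arguments: {"type":"object","properties":{"commands":{"type":"array","items":{"type":"number","minimum":-1,"maximum":1}},"claw":{"type":"number"},"squeeze":{"type":"number"}},"required":["commands"]}

```bash
mkdir -p pics
python3 - <<'E'
from plant import telemetry, optics, ticket, bot
import cv2,numpy as np
for n in ["scene","top"]:
    im=optics.get_image(n); cv2.imwrite(f"pics/{n}0.png",cv2.cvtColor(im,cv2.COLOR_RGB2BGR))
    c=optics.camera_info(n); print(n,np.round(c["camera_matrix"],1).tolist(),c["dist"],np.round(c["T"],4).tolist())
o=telemetry.get_obs(); print({k:np.round(v,4).tolist() for k,v in o.items()},bot.pinch_z)
E
```

```text
scene [[394.2, 0.0, 284.5], [0.0, 394.2, 211.5], [0.0, 0.0, 1.0]] [-0.03628134  0.          0.          0.          0.        ] [[0.6125, -0.3023, 0.7304, -0.0865], [-0.7903, -0.2539, 0.5576, -0.4383], [0.0169, -0.9188, -0.3944, 0.4543], [0.0, 0.0, 0.0, 1.0]]
top [[546.1, 0.0, 277.7], [0.0, 546.1, 218.6], [0.0, 0.0, 1.0]] [-0.01704369  0.          0.          0.          0.        ] [[0.0168, -0.994, 0.1082, 0.4292], [-0.9998, -0.016, 0.0084, 0.0675], [-0.0066, -0.1083, -0.9941, 1.514], [0.0, 0.0, 0.0, 1.0]]
{'t': 0.1, 'q': [1.1497, 0.2634, -0.0489, 1.2594, 0.0, 1.4155], 'qd': [0.0004, -0.0015, 0.0037, 0.001, 0.001, 0.0006], 'tau': [0.0046, -63.8582, 38.5064, 0.01, -0.0, -0.0], 'position': [0.1378, 0.5063, 0.2309], 'tcp_rot': [0.1325, 0.9912, -0.0004, -0.0001], 'wrist_force': [-0.3568, -0.1302, 0.4508], 'ft_torque': [-0.0399, -0.0485, 0.0037], 'grasp_force': 0.0, 'grip_width': 0.0855} 0.0187
```

View pics/scene0.png

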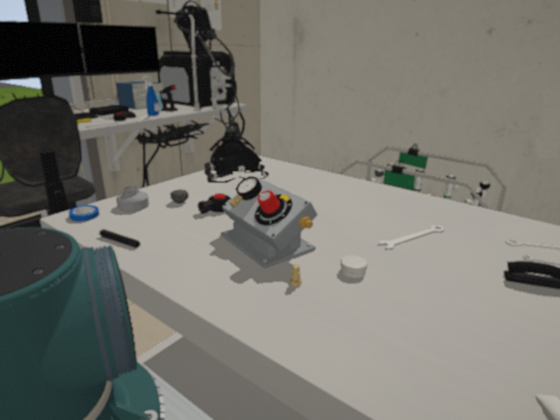

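View pics/top0.png

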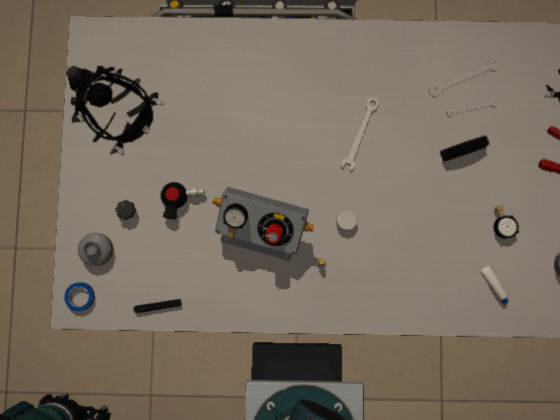

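The stand sits around (262,222) in top and (270,215) in scene, with the knob at about (274,233) and (269,203). I'll enlarge both.

Run:
```python
import cv2,numpy as np
a=cv2.imread("pics/top0.png")[180:270,205:335]; b=cv2.imread("pics/scene0.png")[170:250,215:325]
cv2.imwrite("pics/c1.png",cv2.resize(a,None,fx=6,fy=6,interpolation=cv2.INTER_CUBIC))
cv2.imwrite("pics/c2.png",cv2.resize(b,None,fx=7,fy=7,interpolation=cv2.INTER_CUBIC))
```

```text
(no output)
```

View pics/c1.png

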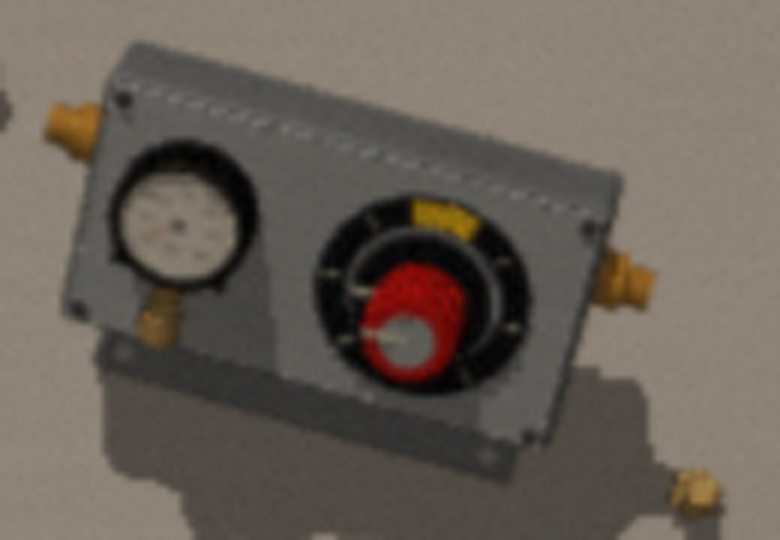

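View pics/c2.png

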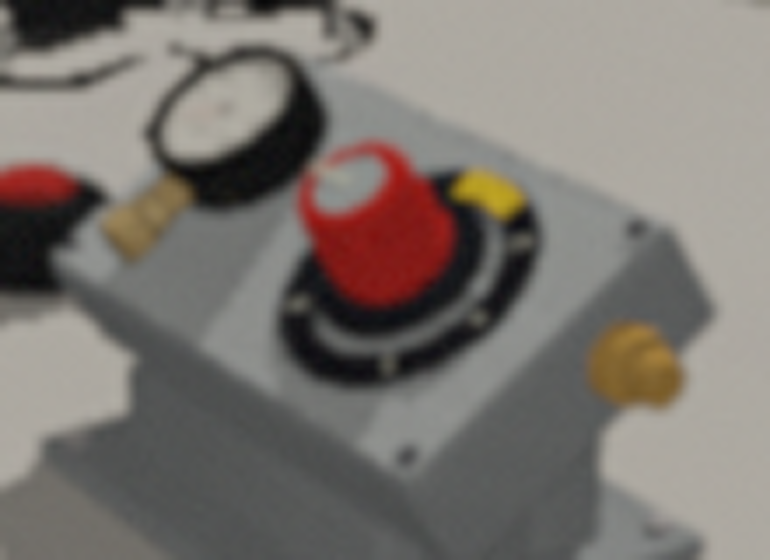

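```bash
cat > h.py <<'E'
import numpy as np,cv2
from scipy.optimize import least_squares
from scipy.spatial.transform import Rotation as R
from plant import telemetry, optics
tilt=np.radians(31.5)
def frame(yaw):
    z=np.array([-np.sin(tilt),0,np.cos(tilt)]);x=np.array([np.cos(tilt),0,np.sin(tilt)])
    M=np.c_[x,np.cross(z,x),z]
    return R.from_euler('z',yaw).as_matrix()@M
def pt(p,r,ang,h): # ang clockwise from up-slope
    F=frame(p[2]); return np.array([p[0],p[1],.105])+F@np.array([r*np.cos(ang),-r*np.sin(ang),h])
def proj(cam,P):
    c=optics.camera_info(cam);T=np.linalg.inv(c["T"])
    return cv2.projectPoints(np.atleast_2d(P).astype(float),cv2.Rodrigues(T[:3,:3])[0],T[:3,3],c["camera_matrix"],c["dist"])[0].reshape(-1,2)
top=lambda u,v:np.array([(u+.5)/6-.5+205,(v+.5)/6-.5+180])
sc=lambda u,v:np.array([(u+.5)/7-.5+215,(v+.5)/7-.5+170])
E
python3 - <<'E'
from h import *
# p: x,y,yaw,band,pointer
obs=[("top",top(407,341),lambda p:pt(p,0,0,.045)),("top",top(423,295),lambda p:pt(p,0,0,.004)),
("top",top(446,219),lambda p:pt(p,.0405,p[3],.004)),("scene",sc(352,183),lambda p:pt(p,0,0,.045)),
("scene",sc(489,195),lambda p:pt(p,.0405,p[3],.004)),("top",top(353,290),lambda p:pt(p,.029,p[4],.009)),
("top",top(375,336),lambda p:pt(p,.012,p[4],.045)),("scene",sc(322,168),lambda p:pt(p,.012,p[4],.045))]
# yaw from face corner screws handled by slope of face: screws tl(124,100) tr(590,231) bl(80,312) br(530,438)
F=lambda p:np.concatenate([ (proj(c,f(p))[0]-o) for c,o,f in obs]+[dirs(p)])
def dirs(p):
    a,b=[proj("top",np.array([p[0],p[1],.105])+frame(p[2])@v)[0] for v in (np.array([0,.06,0]),np.array([0,-.02,0]))]
    d=b-a; e=np.array([466,131])+np.array([450,126]); 
    return [10*(np.arctan2(d[1],d[0])-np.arctan2(e[1],e[0]))*6]
s=least_squares(F,[.42,.05,-.26,0.,-1.5])
print(np.round(s.x,4)); print(np.round(s.fun,2)); p=s.x; f=frame(p[2])
print("base",pt(p,0,0,0),"grip",pt(p,0,0,.031)); print(f)
E
```

```text
[ 0.5559  0.0859 -0.2577  0.0585 -1.6518]
[-0.14 -0.03 -0.33  0.7   0.31 -0.08 -0.65 -0.64  0.39 -1.39  0.06  0.12
  0.54 -0.15  0.28  0.23 -0.03]
base [0.5559186  0.08586023 0.105     ] grip [0.54025615 0.08998882 0.13143185]
[[ 0.82447727  0.25489104 -0.50524032]
 [-0.21733034  0.96696978  0.1331802 ]
 [ 0.52249856  0.          0.85264016]]
```

```bash
cat >> h.py <<'E'
p=[0.5559,0.0859,-0.2577]; f=frame(p[2])
def go(h,th,dx=0,dy=0):
    o=telemetry.get_obs(); P=pt(p,0,0,h)+f@[dx,dy,0]
    Rg=R.from_matrix(np.c_[-f[:,0],f[:,1],-f[:,2]])*R.from_euler('z',th,degrees=True)
    r=(Rg*R.from_quat(o["tcp_rot"]).inv()).as_rotvec(degrees=True)
    print(h,th,"shift",np.round((P-o["position"])/.2,3),"turn",np.round(r/45,3))
def st():
    o=telemetry.get_obs()
    L=f.T@(o["position"]-pt(p,0,0,0))
    Rl=R.from_matrix(np.c_[-f[:,0],f[:,1],-f[:,2]]).inv()*R.from_quat(o["tcp_rot"])
    print("t",round(o["t"],2),"local mm",np.round(L*1e3,2),"th",np.round(Rl.as_rotvec(degrees=True),2),"F",np.round(f.T@o["wrist_force"],1),"M",np.round(f.T@o["ft_torque"],2),"w",round(o["grip_width"],4),"g",np.round(o["grasp_force"],1),"q",np.round(o["q"],2))
E
python3 - <<'E'
from h import *
st();go(.2,15);go(.1,15)
E
```

```text
t 0.1 local mm [-370.29  300.01  374.56] th [ 0.18 31.51  0.44] F [-0.  -0.2  0.5] M [-0.02 -0.06  0.02] w 0.0855 g 0.0 q [ 1.15  0.26 -0.05  1.26  0.    1.42]
0.2 15 shift [ 1.585 -1.969  0.223] turn [-0.091 -0.696 -0.315]
0.1 15 shift [ 1.838 -2.036 -0.203] turn [-0.091 -0.696 -0.315]
```

servo_tool:
  commands: [0.4, -0.5, 0.4, 0, 0, 0, 0.8, -1, 0.4, 0, -0.35, 0.05, 0.8, -1, 0.4, 0, -0.7, 0.1, 0.8, -1, 0.4, 0, -0.7, 0.1, 0.8, -1, 0.4, 0, -0.7, 0.1, 0.8, -1, 0.4, 0, -0.7, 0.1, 0.8, -1, 0.4, 0, -0.7, 0.1]
  claw: 1

```text
t: 0.98
position: [0.2979, 0.3069, 0.3111]
tcp_rot: [0.089, 0.958, 0.036, 0.269]
wrist_force: [-0.1, 0.6, 0.1]
grip_width: 0.0851
grasp_force: 0.0
```

Run:
```python
from h import *
st();go(.2,-20);go(.1,-20)
```

```text
t 0.97 local mm [-153.07  147.95  335.56] th [-8.82  1.04 -1.65] F [-0.2  0.5  0.2] M [-0.15  0.42  0.02] w 0.0851 g 0.0 q [ 0.87 -0.17 -0.44  0.91 -0.39  0.97]
0.2 -20 shift [ 0.785 -0.972 -0.178] turn [-0.377  0.04   0.248]
0.1 -20 shift [ 1.038 -1.038 -0.604] turn [-0.377  0.04   0.248]
```

servo_tool:
  commands: [0.785, -0.972, -0.178, -0.377, 0.04, 0.248, 0.785, -0.972, -0.178, -0.377, 0.04, 0.248, 0.785, -0.972, -0.178, -0.377, 0.04, 0.248, 0.785, -0.972, -0.178, -0.377, 0.04, 0.248, 0.785, -0.972, -0.178, -0.377, 0.04, 0.248, 0.785, -0.972, -0.178, -0.377, 0.04, 0.248, 0.785, -0.972, -0.178, -0.377, 0.04, 0.248]

```text
t: 1.85
position: [0.4547, 0.1132, 0.2754]
tcp_rot: [-0.045, 0.961, -0.081, 0.259]
wrist_force: [0.1, 0.6, -0.5]
grip_width: 0.0854
grasp_force: 0.0
```

Run:
```python
from h import *
st();go(.06,-20);go(.015,-20)
```

```text
t 1.85 local mm [ -0.33   0.56 200.1 ] th [ -0.05   0.   -20.09] F [-0.3  0.6 -0.3] M [ 0.01  0.41 -0.03] w 0.0854 g 0.0 q [ 0.22 -0.16 -0.55  0.68 -0.24  0.06]
0.06 -20 shift [ 0.355 -0.096 -0.596] turn [-0.    -0.    -0.002]
0.015 -20 shift [ 0.468 -0.126 -0.788] turn [-0.    -0.    -0.002]
```

servo_tool:
  commands: [0.178, -0.048, -0.298, 0, 0, 0, 0.355, -0.096, -0.596, 0, 0, 0, 0.355, -0.096, -0.596, 0, 0, 0, 0.355, -0.096, -0.596, 0, 0, 0]

```text
t: 2.35
position: [0.5254, 0.0941, 0.1553]
tcp_rot: [-0.045, 0.962, -0.081, 0.258]
wrist_force: [0.9, -0.0, -0.1]
grip_width: 0.0852
grasp_force: 0.0
```

Run:
```python
from h import *
st();go(.015,-20)
i=optics.get_image("scene")[130:250,190:350]; j=optics.get_image("top")[160:280,200:330]
r=lambda a:cv2.resize(cv2.cvtColor(a,cv2.COLOR_RGB2BGR),(400,330) if a is j else (400,300),interpolation=cv2.INTER_CUBIC)
a,b=r(i),cv2.resize(r(j),(400,300)); cv2.imwrite("pics/d.png",np.hstack([a,b]))
```

```text
t 2.35 local mm [-0.66  0.14 59.43] th [ -0.05   0.09 -20.13] F [ 0.7  0.2 -0.5] M [-0.03  0.42  0.07] w 0.0852 g 0.0 q [ 0.13  0.04 -0.72  0.29 -0.2  -0.02]
0.015 -20 shift [ 0.115 -0.031 -0.188] turn [ 0.    -0.002 -0.003]
```

View pics/d.png

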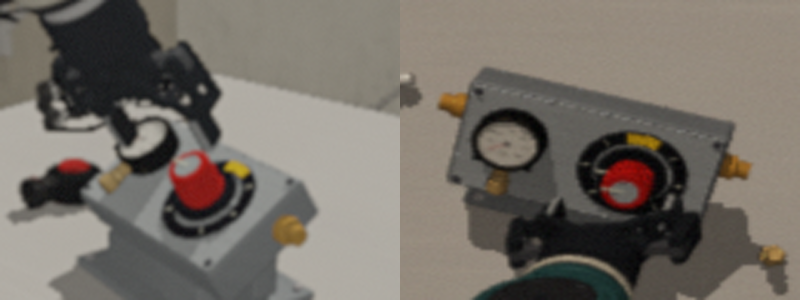

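The fingers straddle the knob axis: tips at about (125,120) and (210,135), while the axis extended passes (172,136). Descending.

servo_tool:
  commands: [0.057, -0.015, -0.094, 0, 0, 0, 0.118, -0.031, -0.19, 0, 0, 0, 0.118, -0.031, -0.19, 0, 0, 0, 0.118, -0.031, -0.19, 0, 0, 0]

```text
t: 2.95
position: [0.5494, 0.0873, 0.1198]
tcp_rot: [-0.044, 0.961, -0.081, 0.26]
wrist_force: [-0.6, 0.2, -0.1]
grip_width: 0.0854
grasp_force: 0.0
```

Run:
```python
from h import *
st()
```

```text
t 2.95 local mm [ 2.09 -0.32 16.03] th [ -0.05  -0.11 -20.05] F [-0.6  0.   0.3] M [ 0.03  0.46 -0.01] w 0.0854 g 0.0 q [ 0.11  0.12 -0.76  0.17 -0.19 -0.04]
```

servo_tool:
  commands: [0, 0, 0, 0, 0, 0, 0, 0, 0, 0, 0, 0, 0, 0, 0, 0, 0, 0, 0, 0, 0, 0, 0, 0, 0, 0, 0, 0, 0, 0, 0, 0, 0, 0, 0, 0]
  claw: -1
  squeeze: 30

```text
t: 3.7
position: [0.5495, 0.0868, 0.119]
tcp_rot: [-0.044, 0.961, -0.081, 0.26]
wrist_force: [-6.2, -1.0, 7.7]
grip_width: 0.038
grasp_force: 30.9
```

Run:
```python
from h import *
st()
```

```text
t 3.7 local mm [ 1.84 -0.79 15.24] th [-1.000e-02 -8.000e-02 -2.003e+01] F [-0.8 -2.5  9.6] M [-0.23  0.55 -0.02] w 0.038 g 30.9 q [ 0.11  0.13 -0.76  0.17 -0.19 -0.04]
```

servo_tool:
  commands: [0, 0, 0, 0.101, -0.027, -0.171, 0, 0, 0, 0.202, -0.053, -0.341, 0, 0, 0, 0.303, -0.08, -0.512, 0, 0, 0, 0.404, -0.107, -0.682, 0, 0, 0, 0.505, -0.133, -0.853, 0, 0, 0, 0.505, -0.133, -0.853, 0, 0, 0, 0.505, -0.133, -0.853]
  squeeze: 50

```text
t: 4.58
position: [0.5492, 0.0856, 0.1189]
tcp_rot: [0.328, 0.905, 0.023, 0.271]
wrist_force: [-10.6, -7.0, 12.1]
grip_width: 0.0376
grasp_force: 49.3
```

Run:
```python
from h import *
st()
```

```text
t 4.58 local mm [ 1.8  -2.01 15.26] th [ 0.18 -0.13 25.01] F [-0.9 -9.5 14.8] M [-2.04  0.49 -0.02] w 0.0376 g 49.3 q [ 0.11  0.13 -0.76  0.17 -0.19  0.75]
```

servo_tool:
  commands: [-0.0025, -0.01, 0, 0, 0, 0, -0.0025, -0.01, 0, 0.101, -0.027, -0.171, -0.0025, -0.01, 0, 0.202, -0.053, -0.341, -0.0025, -0.01, 0, 0.303, -0.08, -0.512, -0.0025, -0.01, 0, 0.393, -0.103, -0.663, -0.0025, -0.01, 0, 0.393, -0.103, -0.663, -0.0025, -0.01, 0, 0.393, -0.103, -0.663]

```text
t: 5.45
position: [0.5484, 0.0847, 0.1186]
tcp_rot: [0.584, 0.765, 0.104, 0.251]
wrist_force: [-10.0, 0.9, 10.9]
grip_width: 0.0383
grasp_force: 49.7
```

Run:
```python
from h import *
st()
i=optics.get_image("scene")[160:240,220:320]; j=optics.get_image("top")[190:270,225:325]
r=lambda a:cv2.resize(cv2.cvtColor(a,cv2.COLOR_RGB2BGR),(400,320),interpolation=cv2.INTER_CUBIC)
cv2.imwrite("pics/e.png",np.hstack([r(i),r(j)]))
```

```text
t 5.45 local mm [ 1.19 -3.05 15.25] th [ 0.06  0.   59.96] F [-2.8 -1.6 14.4] M [-0.41  1.13 -0.03] w 0.0383 g 49.7 q [ 0.1   0.12 -0.76  0.17 -0.19  1.36]
```

View pics/e.png

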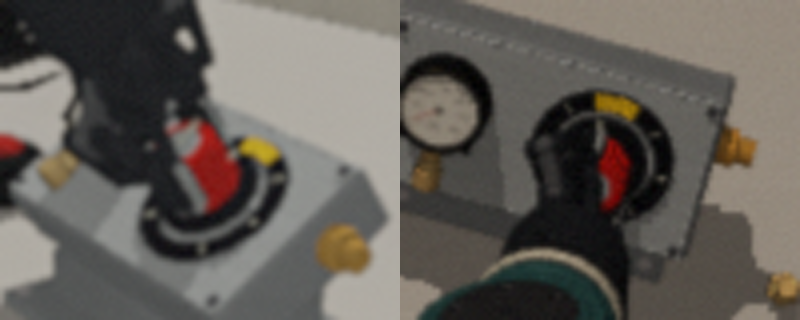

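The top panel shows the pointer near (600,132), just left of the band, which spans (597–637,105). I'll convert this to an angle.

Run:
```python
from h import *
o=np.array([(200+.5)/4-.5+225,(132+.5)/4-.5+190]);print(o)
for a in np.arange(-30,11,5):
    print(a,proj("top",pt(p,.0265,np.radians(a),.009))[0].round(2),proj("top",pt(p,.0405,np.radians(a),.004))[0].round(2))
for e in (597,637): print([(e-400+.5)/4-.5+225,(105+.5)/4-.5+190])
```

```text
[274.625 222.625]
-30 [271.48 221.14] [270.21 215.47]
-25 [272.35 220.99] [271.53 215.24]
-20 [273.23 220.92] [272.88 215.12]
-15 [274.12 220.91] [274.24 215.11]
-10 [275.01 220.98] [275.61 215.21]
-5 [275.9  221.12] [276.97 215.42]
0 [276.78 221.33] [278.32 215.74]
5 [277.64 221.6 ] [279.64 216.17]
10 [278.48 221.95] [280.92 216.69]
[273.875, 215.875]
[283.875, 215.875]
```

servo_tool:
  commands: [0, 0, 0, 0.034, -0.009, -0.057, 0, 0, 0, 0.034, -0.009, -0.057, 0, 0, 0, 0.034, -0.009, -0.057, -0.005, 0.0013, 0.0085, 0.034, -0.009, -0.057, -0.01, 0.0027, 0.017, 0.034, -0.009, -0.057, -0.01, 0.0027, 0.017, 0.034, -0.009, -0.057]

```text
t: 6.3
position: [0.5469, 0.085, 0.1212]
tcp_rot: [0.604, 0.749, 0.11, 0.247]
wrist_force: [9.9, -3.5, -16.0]
grip_width: 0.0375
grasp_force: 55.1
```

Run:
```python
from h import *
st()
```

```text
t 6.3 local mm [ 1.22 -3.13 18.28] th [1.000e-01 3.000e-02 6.299e+01] F [  0.6  -0.8 -19.1] M [-0.23  0.41 -0.02] w 0.0375 g 55.1 q [ 0.1   0.12 -0.76  0.18 -0.19  1.41]
```

servo_tool:
  commands: [0, 0, 0, 0.011, -0.003, -0.019, 0, 0, 0, 0.022, -0.006, -0.038, 0, 0, 0, 0.034, -0.009, -0.057, 0, 0, 0, 0.045, -0.012, -0.076, 0, 0, 0, 0.056, -0.015, -0.095, 0, 0, 0, 0.067, -0.018, -0.114, 0, 0, 0, 0.079, -0.021, -0.133, 0, 0, 0, 0.09, -0.024, -0.152]

```text
t: 7.3
position: [0.5466, 0.085, 0.121]
tcp_rot: [0.655, 0.705, 0.127, 0.239]
wrist_force: [7.8, -4.4, -14.2]
grip_width: 0.0374
grasp_force: 55.6
```

Run:
```python
from h import *
st()
```

```text
t 7.3 local mm [ 0.93 -3.26 18.24] th [1.300e-01 3.000e-02 7.102e+01] F [ -0.   -2.3 -16.6] M [-0.35  0.64  0.21] w 0.0374 g 55.6 q [ 0.1   0.12 -0.76  0.18 -0.19  1.55]
```

servo_tool:
  commands: [0, 0, 0, 0.011, -0.003, -0.019, 0, 0, 0, 0.022, -0.006, -0.038, 0, 0, 0, 0.034, -0.009, -0.057, 0, 0, 0, 0.045, -0.012, -0.076, 0, 0, 0, 0.056, -0.015, -0.095, 0, 0, 0, 0.067, -0.018, -0.114, 0, 0, 0, 0.079, -0.021, -0.133, 0, 0, 0, 0.09, -0.024, -0.152]

```text
t: 8.3
position: [0.5464, 0.085, 0.1209]
tcp_rot: [0.703, 0.658, 0.143, 0.229]
wrist_force: [6.9, -3.4, -13.0]
grip_width: 0.0377
grasp_force: 55.6
```

Run:
```python
from h import *
st()
```

```text
t 8.3 local mm [ 0.64 -3.34 18.23] th [1.500e-01 3.000e-02 7.903e+01] F [ -0.3  -1.6 -15. ] M [-0.39  0.85  0.3 ] w 0.0377 g 55.6 q [ 0.1   0.12 -0.76  0.18 -0.19  1.69]
```

Run:
```python
from h import *
j=optics.get_image("top")[205:245,250:300]; i=optics.get_image("scene")[180:220,240:290]
r=lambda a:cv2.resize(cv2.cvtColor(a,cv2.COLOR_RGB2BGR),(400,320),interpolation=cv2.INTER_CUBIC)
cv2.imwrite("pics/f.png",np.hstack([r(i),r(j)]))
```

```text
(no output)
```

View pics/f.png

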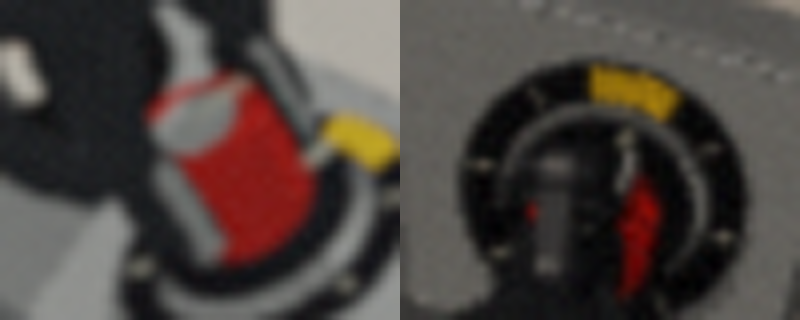

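The pointer is now near (627,140), about +5°, so the knob is turning with the gripper and the notch hasn't been met yet. I'll continue.

servo_tool:
  commands: [0, 0, 0, 0.011, -0.003, -0.019, 0, 0, 0, 0.022, -0.006, -0.038, 0, 0, 0, 0.034, -0.009, -0.057, 0, 0, 0, 0.045, -0.012, -0.076, 0, 0, 0, 0.056, -0.015, -0.095, 0, 0, 0, 0.067, -0.018, -0.114, 0, 0, 0, 0.079, -0.021, -0.133, 0, 0, 0, 0.09, -0.024, -0.152]

```text
t: 9.4
position: [0.546, 0.0851, 0.1211]
tcp_rot: [0.747, 0.607, 0.159, 0.219]
wrist_force: [-4.3, -3.6, -9.5]
grip_width: 0.0377
grasp_force: 56.6
```

Run:
```python
from h import *
st()
```

```text
t 9.4 local mm [ 0.47 -3.26 18.62] th [1.200e-01 2.000e-02 8.709e+01] F [-7.7 -4.6 -6.4] M [-0.92  2.04  0.04] w 0.0377 g 56.6 q [ 0.1   0.12 -0.76  0.18 -0.19  1.83]
```

Axial force dropped from −15 to −6 N and z rose, so the knob seems to be in the notch. Pulling out.

servo_tool:
  commands: [-0.005, 0.0013, 0.0085, 0, 0, 0, -0.01, 0.0027, 0.017, 0, 0, 0, -0.015, 0.004, 0.0255, 0, 0, 0, -0.015, 0.004, 0.0255, 0, 0, 0]

```text
t: 9.9
position: [0.543, 0.086, 0.1264]
tcp_rot: [0.747, 0.607, 0.159, 0.219]
wrist_force: [-8.2, -3.0, -3.5]
grip_width: 0.0376
grasp_force: 56.9
```

Run:
```python
from h import *
st()
```

```text
t 9.9 local mm [ 0.51 -3.21 24.81] th [1.100e-01 2.000e-02 8.706e+01] F [-7.9 -5.   0.8] M [-0.95  2.14  0.02] w 0.0376 g 56.9 q [ 0.11  0.11 -0.75  0.19 -0.19  1.83]
```

servo_tool:
  commands: [-0.005, 0.0013, 0.0085, 0, 0, 0, -0.0075, 0.002, 0.0128, 0, 0, 0, -0.0075, 0.002, 0.0128, 0, 0, 0, -0.0075, 0.002, 0.0128, 0, 0, 0]

```text
t: 10.4
position: [0.5421, 0.0861, 0.1276]
tcp_rot: [0.748, 0.607, 0.159, 0.219]
wrist_force: [22.9, -7.2, -43.6]
grip_width: 0.0376
grasp_force: 57.8
```

Run:
```python
from h import *
st()
j=optics.get_image("top")[205:245,250:300]; i=optics.get_image("scene")[180:220,240:290]
r=lambda a:cv2.resize(cv2.cvtColor(a,cv2.COLOR_RGB2BGR),(400,320),interpolation=cv2.INTER_CUBIC)
cv2.imwrite("pics/g.png",np.hstack([r(i),r(j)]))
```

```text
t 10.4 local mm [ 0.34 -3.31 26.25] th [2.000e-01 6.000e-02 8.707e+01] F [ -2.4  -1.1 -49.7] M [-0.3   0.73 -0.04] w 0.0376 g 57.8 q [ 0.11  0.1  -0.75  0.2  -0.19  1.83]
```

View pics/g.png

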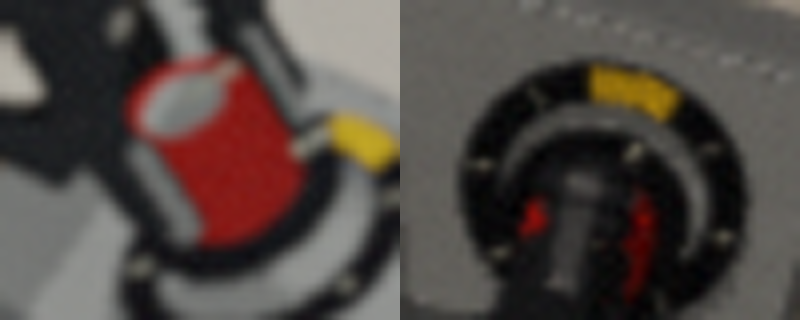

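The knob is visibly raised (skirt lifted, cap up) and resists at −50 N, so it is fully out. I'll relax the pull and release.

servo_tool:
  commands: [0.003, -0.0008, -0.005, 0, 0, 0, 0.003, -0.0008, -0.005, 0, 0, 0]

```text
t: 10.75
position: [0.5423, 0.0861, 0.1273]
tcp_rot: [0.747, 0.607, 0.159, 0.219]
wrist_force: [8.2, -6.1, -26.3]
grip_width: 0.0375
grasp_force: 61.0
```

servo_tool:
  commands: [0, 0, 0, 0, 0, 0, 0, 0, 0, 0, 0, 0, 0, 0, 0, 0, 0, 0, 0, 0, 0, 0, 0, 0, 0, 0, 0, 0, 0, 0, 0, 0, 0, 0, 0, 0]
  claw: 1

```text
t: 11.5
position: [0.5431, 0.0864, 0.1286]
tcp_rot: [0.747, 0.607, 0.16, 0.219]
wrist_force: [0.5, 0.3, -0.4]
grip_width: 0.0853
grasp_force: 0.0
```

servo_tool:
  commands: [-0.05, 0.0133, 0.0853, 0, 0, 0, -0.15, 0.04, 0.256, 0, 0, 0, -0.3, 0.08, 0.512, 0, 0, 0, -0.45, 0.12, 0.768, 0, 0, 0, -0.45, 0.12, 0.768, 0, 0, 0, -0.45, 0.12, 0.768, 0, 0, 0]

```text
t: 12.25
position: [0.4531, 0.1104, 0.2818]
tcp_rot: [0.747, 0.607, 0.16, 0.219]
wrist_force: [0.1, -0.2, -0.3]
grip_width: 0.0857
grasp_force: 0.0
```

Run:
```python
from h import *
st()
j=optics.get_image("top")[205:245,250:300]; i=optics.get_image("scene")[180:220,240:290]
r=lambda a:cv2.resize(cv2.cvtColor(a,cv2.COLOR_RGB2BGR),(400,320),interpolation=cv2.INTER_CUBIC)
cv2.imwrite("pics/k.png",np.hstack([r(i),r(j)]))
for h in(.045,.055): print(h,proj("scene",pt(p,0,0,h)),proj("top",pt(p,0,0,h)))
```

```text
t 12.25 local mm [  2.31  -2.52 205.95] th [-1.000e-02 -2.000e-02  8.703e+01] F [-0.  -0.2 -0.3] M [-0.01  0.48 -0.02] w 0.0857 g 0.0 q [ 0.21 -0.17 -0.54  0.7  -0.24  1.92]
0.045 [[264.1917704  195.07390707]] [[272.26343752 236.3912072 ]]
0.055 [[262.22011569 191.92566578]] [[271.63846179 238.13959306]]
```

View pics/k.png

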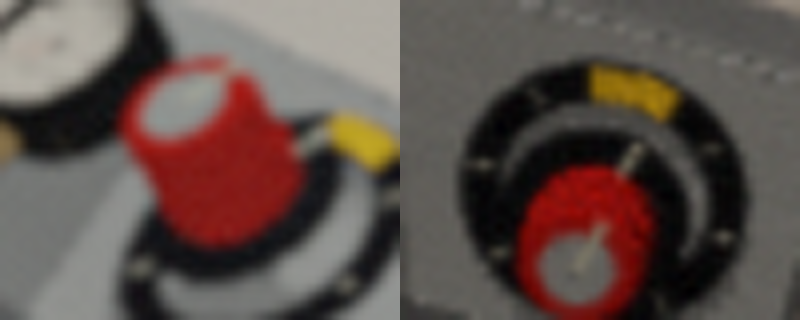

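The cap centre is at (577,267) in top and (185,103) in scene, which matches the model for fully out. The pointer lies within the band and the arm is clear.

```bash
python3 -c "
from plant import ticket; print(ticket.sign_off())"
```

```text
the job is handed in; nothing more can be done
None
```

The knob was turned clockwise into the yellow band, pulled fully out at the notch and released with the arm clear. The job was handed in at about 12 s; sign-off returned no verdict.

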